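Set a spacer in the wide jig and hold the tile flush against it

TASK

Two bonding jigs stand on the desk, each with an upright white tile facing a metal stop rail. Stand the parallel-sided spacer (not the tapered wedge) upright on the bed in the gap between tile and rail of the one jig whose gap is wide enough for it, roughly centred between the guide strips, and let it go. Then gently push that jig's black plunger toward the rail until the tile is flush against the spacer and the spacer against the rail, and finish while still holding it pressed; leave the other jig, the wedge, the bottle and the circuit board alone.

Things in the scene. Friction and masses are not known exactly. Their poses are not given: they have to be found in the camera images.
- wide_jig: The fixed jig whose gap takes the spacer (17 to 20 mm at the start). Dark steel bed plate 110 x 84 x 10 mm (x from -85 to +25 mm); aluminium stop rail across it, 80 mm long, 14 mm thick, top at 36 mm, near face at x = 0. Origin: underside of the bed, mid-width, below that face; x points from tile to rail (roughly away from the robot), z up.
- wide_gap (a point): Point on the bed top (10 mm above the desk) at the foot of the near face of the wide jig's stop rail, mid-width; axes as wide_jig. The gap lies on its -x side, between two low guide strips along x (66 mm apart, tops 17 mm above the desk).
- wide_tile: The wide jig's upright white ceramic tile, 10 mm thick, 58 mm wide, top 39 mm above the desk, on a carriage that slides along jig x (about 1.5 N friction, nothing springs it back), plunger behind it. Origin: in the plane of the tile's face that looks at the rail, mid-width, at desk level; axes as the jig.
- wide_tile_face (a point): Middle of the tile's face that looks at the rail, 25 mm above the desk, wide jig. Its distance to the rail along jig x is the gap.
- wide_push (a point): Middle of the outer face (looking to jig -x) of the wide jig's round black push disc, 32 mm diameter, 8 mm thick, centre 30 mm above the desk, 63 mm behind the tile's face. Pushed to +x it slides the tile, then squeezes its spring: 1 N per mm, 12 mm of travel.
- narrow_jig: The other fixed jig, built the same, origin and axes likewise, except that its gap is only 7 to 8 mm: the spacer does not fit. Leave it alone.
- narrow_tile_face (a point): Middle of the narrow jig's tile face that looks at its rail, 25 mm above the desk.
- spacer: Loose aluminium spacer, 70 g, standing upright: a block with parallel faces 12 mm thick (x), 50 mm long (y), 30 mm high, with a grip rib on top 12 mm thick (x), 26 mm long (y), from z = 28 to 56 mm. Origin: centre of the underside, z up. Grip the rib across its 12 mm from above; both ways round fit.
- wedge: Loose aluminium wedge, same height and same grip rib, but its block tapers in plan from about 12 mm at one end to about 26 mm at the other. Not to be used. Origin: centre of the underside.
- bottle_amber: Brown glass bottle with a cap, 50 mm diameter, 87 mm high, standing loose on the desk near the jigs; origin at its underside. A bystander.
- circuit_board: Small green circuit board with parts on it, 42 x 62 x 18 mm, lying loose on the desk near the jigs; origin at its underside. A bystander.
Not all that is in view belongs to the job. Leave any orange or red look-alike of the spacer alone.

How it is judged:
On the way, in this order (a step that is already met when the one before it is completed fails the run):
1. the spacer stands on the bed in the wide gap and has been let go (y of spacer in the frame of wide_gap between -0.012 and 0.012 m and z of spacer in the frame of wide_gap between -0.003 and 0.003 m and x of spacer in the frame of wide_gap between -0.016 and -0.004 m and angle between spacer's own z axis and vertical below 0.25 rad and contact force between the fingers and spacer below 0.3 N), for 0.2 s.
2. the tile is pressed flush against the spacer (y of spacer in the frame of wide_gap between -0.012 and 0.012 m and z of spacer in the frame of wide_gap between -0.003 and 0.003 m and contact force between the fingers and spacer below 0.3 N and x of spacer in the frame of wide_gap between -0.0082 and -0.0042 m and angle between spacer's own z axis and vertical below 0.08 rad and angle between the x axis of spacer and the x axis of wide_gap, either way round below 0.08 rad and x of wide_tile_face in the frame of wide_gap above -0.0136 m and contact force between wide_tile and spacer above 1.5 N and contact force between the fingers and wide_tile above 2 N), for 0.3 s.
At the end, for the whole second after the job is handed in: Spacer upright and square (0.08 rad) on the wide jig's bed, within 12 mm of mid-width, its middle 4.2 to 8.2 mm from the rail, at rest, not touched by the fingers; tile at most 13.6 mm from the rail and bearing on the spacer with over 1.5 N; fingers still pushing the plunger with over 2 N (all of step 2 and linear speed of spacer below 0.01 m/s); the arm keeps its last pose, push and grip.
It fails at once if the plunger or tile is pushed with more than 30 N (contact force between the fingers and wide_tile above 30 N).
It fails at once if the narrow jig's tile is shifted by more than 3 mm (distance of narrow_tile_face from where it was at the start of the episode above 0.003 m).
It fails at once if the spacer is pressed on the narrow jig (contact force between spacer and narrow_jig above 3 N).
It fails at once if the bottle is moved by more than 3 cm or tipped (distance of bottle_amber from where it was at the start of the episode above 0.03 m or angle between bottle_amber's own z axis and vertical above 0.3 rad).
It fails at once if the circuit board or the wedge is moved by more than 3 cm (distance of any of circuit_board, wedge from where it was at the start of the episode above 0.03 m).
It also fails if it takes over 56 s, if anything falls off the work surface, if the arm or the gripper's body presses on something with over 40 N, if the wrist force passes 120 N, or if a joint passes its speed limit or range.

ROBOT

A 6-joint arm with a two-finger parallel gripper is mounted at the origin on a cart in front of the work surface, level with it; the furniture and walls round the work are solid. World frame = base frame: x ahead of the robot, y to its left, z up, the work surface at z = 0. Lengths are in m, angles in rad, forces in N, time in s.
With the tool pointing down it reaches from about 0.4 to 0.825 m from the base axis. Payload 7 kg.
Tool frame: the origin (TCP) lies midway between the tips of the shut fingers; the grasp point (between the pads) lies hold_point_z behind it (hold_point_z is the distance from the TCP to the grasp point, in m); z points along the fingers, y is the line along which they close (so a half turn about z gives the same grasp; the last joint's range is limited). The gripper opens to 88 mm and grips with 3 to 60 N. Pads are 19 mm wide; open, the fingers measure 130 mm over their backs; the gripper's body (78 mm by 193 mm) begins 47 mm behind the grasp point.
Start: joints at [-1.042, 0.359, 0.012, 0, -1.224, -0.288], TCP at [0.161, -0.656, 0.204] pointing down, gripper open.
Joint ranges: [-3.07, 3.07], [-1.43, 2.12], [-1.02, 1.25], [-3.03, 1.67], [-3.05, -0], [-3.03, 3.03]. Speed limits (rad/s): [2.39, 2.39, 3.01, 3.14, 3.14, 3.14].

INTERFACE

Orientations are given as [roll, pitch, yaw] about the fixed x, y, z axes, in that order (R = Rz(yaw) Ry(pitch) Rx(roll)).
In Python, from station import * gives the robot as it stands.
- The arm moves only by the tool apply_moves, never from a script. Its argument "steps" is a list of rows, each an object with "translation": the shift along the world's x, y, z scaled (see below), a list of three; "rotation": the turn, a rotation vector about the world's x, y, z scaled (see below), a list of three. A call has exactly 10 rows; each row is the pose to reach, as a shift and turn from the pose commanded when the call began; what a row does not reach only later rows make up. The controller multiplies each number of a shift by 250 mm and each number of a turn by 30 degrees. A row lasts 1/12 s, in which the tool goes at most 41.7 mm and 7.16 degrees, less where a joint would pass 70% of its speed; a pose out of reach is approached as far as the arm can. A call with a number of a shift or a turn outside -1 to 1 is refused whole. A call with a gripper value outside its range is refused whole. "jaw" is the closure, from -1 (fully open) to 1 (shut), so that 0 is half open, set as the call begins (left out, the last holds). The fingers move at their own pace and stop on an object; "newtons" is the grip in N (left out, the last holds). Time passes only in rows, so rows that repeat a pose let the fingers close, or fill a call up. It gives the time, the measured TCP pose, the force, the opening and the grip force at its end, in the units of the state.
- get_state(): the state, without advancing time (a new reading comes with each control period).
- grab_frame(name): name is "scene" or "top"; returns the picture (384x512x3 uint8, blue, green, red); there is no depth.
- camera_model(name): a dict with "fx", "fy", "cx", "cy" (pixels), "xyz" and "rotation" of the camera in the world. Camera axes: x right, y down, z forward; pixel columns grow to the right and rows downward; lengths in m; the calibration is good to about 2 mm. A picture is of the moment at which its call begins. camera_model takes no time and is no camera call.
- job_done(): hands the job in; it is judged then, once.
The state is a dict: "t": time; "q": joint angles; "qd": joint speeds; "joint_efforts": joint torques, N m; "eef_pos": TCP position; "ee_rot": TCP orientation; "force": force on the tool from outside, world axes, zero at the start; "moment": the same for the moment, N m; "width": finger opening in m; "gripper_force": force on a finger pad.
Only numpy, scipy, OpenCV 4.12 (cv2) and the standard library are available. Lean on these libraries where they do the work, as an engineer would, in place of code of your own. Each camera call takes 0.05 s, during which the arm holds its last target. There are 200 camera calls.

## Working session

There is one attempt and no reset: what is moved stays moved. The work goes in short steps, Python scripts to look and compute and a tool call to move; the robot and the scene stay as the last step left them, time stands still between calls to the robot, and variables do not carry over. Pictures are saved under pics/ and viewed, at most 10 in all, crops included, and the job is handed in when it is done.

Besides the shell and the picture viewer there is one more tool, called after "Call:" in YAML: its name, and indented under it one key for each argument. apply_moves: Moves the arm, as the interface text tells. Shifts and turns lie within -1 to 1; 1 stands for 250 mm of shift or 30 degrees of turn. Its arguments: {"type":"object","properties":{"steps":{"type":"array"},"jaw":{"type":"number"},"newtons":{"type":"number"}},"required":["steps"]}

```bash
mkdir -p pics
python3 - <<'E'
from station import *
import cv2,numpy as np
for n in("scene","top"):
    f=grab_frame(n);cv2.imwrite(f"pics/{n}0.png",f)
    c=camera_model(n);print(n,{k:np.round(v,4).tolist() for k,v in c.items()})
a=cv2.imread("pics/scene0.png");b=cv2.imread("pics/top0.png")
cv2.imwrite("pics/top0b.png",cv2.resize(b,(800,600),interpolation=cv2.INTER_CUBIC))
cv2.imwrite("pics/scene0b.png",cv2.resize(a,(800,600),interpolation=cv2.INTER_CUBIC))
print(get_state())
E
```

```text
scene {'fx': 370.9948, 'fy': 370.9948, 'cx': 257.4776, 'cy': 189.9367, 'xyz': [0.2269, 0.4111, 0.6739], 'rotation': [-2.3796, -0.0029, -2.5065]}
top {'fx': 447.6682, 'fy': 447.6682, 'cx': 253.8766, 'cy': 195.142, 'xyz': [0.3571, -0.0713, 1.1037], 'rotation': [-2.9281, 0.0036, -1.5862]}
{'t': 0.1, 'q': array([-1.04189553e+00,  3.59294498e-01,  1.11676038e-02, -3.15920638e-04,
       -1.22410073e+00, -2.88081285e-01]), 'qd': array([-1.70207611e-03, -7.58686575e-04,  7.11679187e-04,  1.19756928e-03,
        9.77745049e-05,  8.76189117e-04]), 'joint_efforts': array([-1.82199481e-03, -5.84165061e+01,  2.93750829e+01,  7.01551750e+00,
        1.01748412e-02, -5.50478660e-05]), 'eef_pos': array([ 0.16083832, -0.65507865,  0.20293595]), 'ee_rot': array([ 3.14013595e+00, -1.21922254e-04, -2.90088061e+00]), 'force': array([ 0.49918993,  0.49900796, -0.99326304]), 'moment': array([0.04892813, 0.02478959, 0.01158524]), 'gripper_force': 0.0, 'width': 0.08727048213617944}
```

View pics/top0b.png

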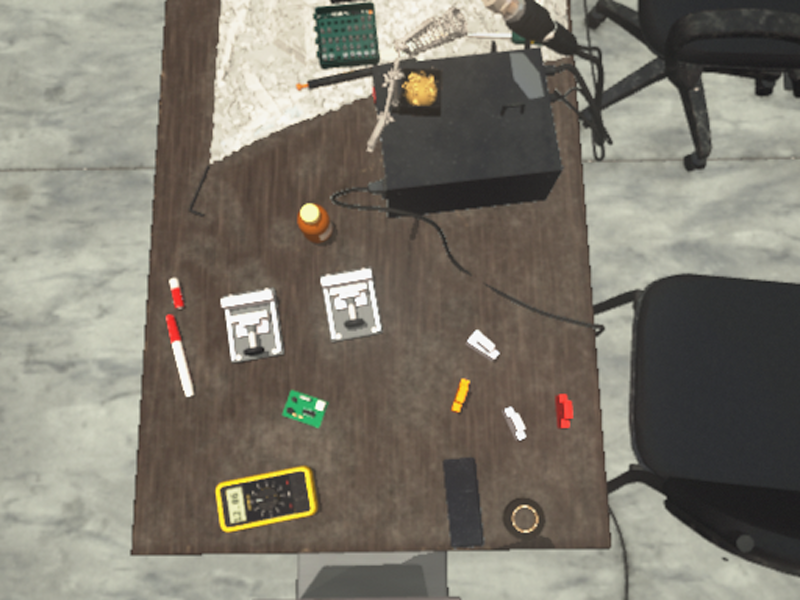

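View pics/scene0b.png

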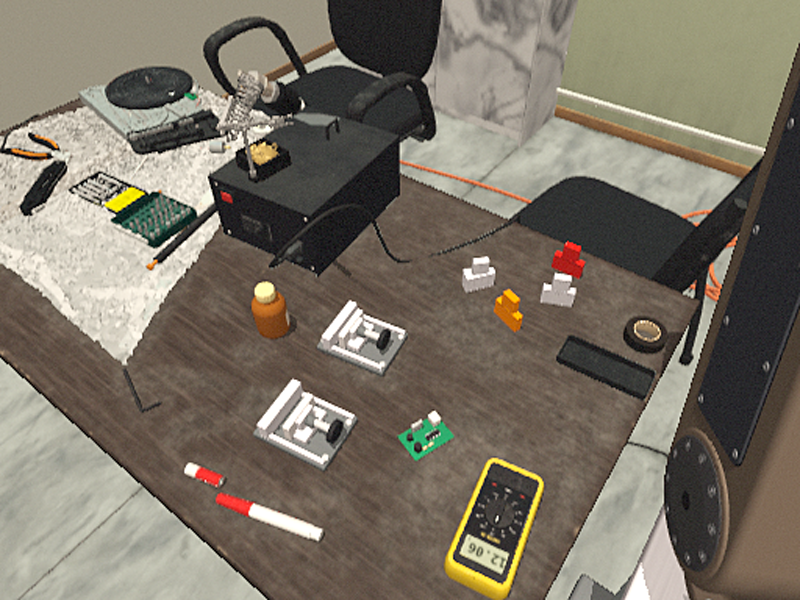

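The top view shows two jigs, at (252,325) and (350,303), and two bare-metal pieces, at (482,345) and (515,423). There are orange and red look-alikes at (460,395) and (565,411). Next I'll enlarge the candidates.

Run:
```python
import cv2,numpy as np
a=cv2.imread("pics/scene0.png");b=cv2.imread("pics/top0.png")
def c(im,x,y,w,h): return cv2.resize(im[y:y+h,x:x+w],(400,300),interpolation=cv2.INTER_CUBIC)
m=np.vstack([np.hstack([c(b,136,165,116,87),c(b,286,205,90,67)]),np.hstack([c(a,155,185,120,90),c(a,285,150,100,75)])])
cv2.imwrite("pics/m1.png",m)
```

```text
(no output)
```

View pics/m1.png

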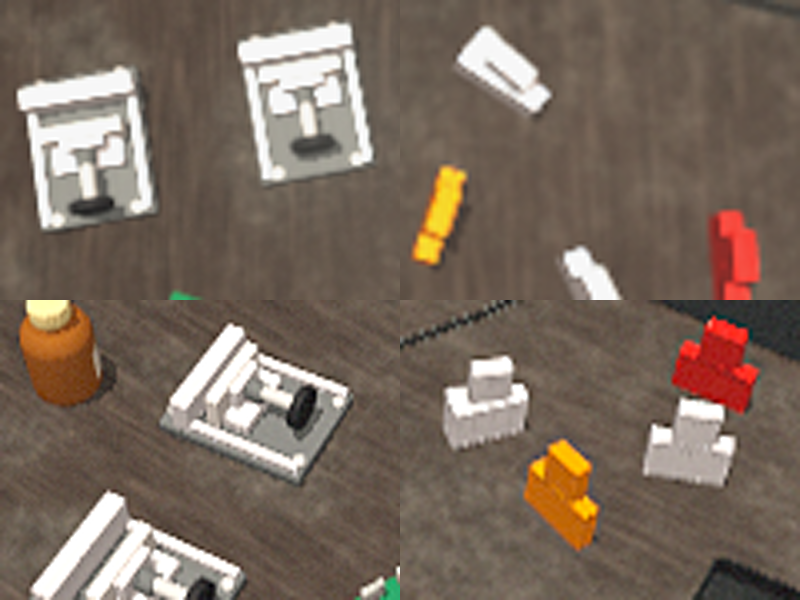

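The left jig, top view (252,325), has the clearly open gap, so it is the wide one. The piece at top (482,345) tapers and is the wedge. The piece at top (515,423) has parallel sides and is the spacer. Next I'll enlarge both with stretched highlights to find usable edges.

```bash
cat > h.py <<'E'
import numpy as np,cv2
from station import *
from scipy.spatial.transform import Rotation as R
def cam(n):
    c=camera_model(n); r=np.array(c["rotation"])
    M=r if r.shape==(3,3) else R.from_euler("xyz",r).as_matrix()
    return c,M
def ray(n,uv,z):
    c,M=cam(n); uv=np.atleast_2d(np.asarray(uv,float))
    d=np.c_[(uv[:,0]-c["cx"])/c["fx"],(uv[:,1]-c["cy"])/c["fy"],np.ones(len(uv))]@M.T
    o=np.array(c["xyz"]); return o+d*((z-o[2])/d[:,2])[:,None]
def proj(n,p):
    c,M=cam(n); q=(np.atleast_2d(p)-c["xyz"])@M
    return np.c_[c["fx"]*q[:,0]/q[:,2]+c["cx"],c["fy"]*q[:,1]/q[:,2]+c["cy"]]
E
python3 - <<'E'
from h import *
a=cv2.imread("pics/scene0.png");b=cv2.imread("pics/top0.png")
def c(im,x,y,w,h):
    k=cv2.resize(im[y:y+h,x:x+w],(400,300),interpolation=cv2.INTER_NEAREST)
    k=(255*(k/255.)**3).astype(np.uint8)
    for i in range(0,w,5): cv2.putText(k,str(x+i),(int(i*400/w),8),0,.25,(0,255,255)); cv2.line(k,(int(i*400/w),9),(int(i*400/w),13),(0,255,255))
    for i in range(0,h,5): cv2.putText(k,str(y+i),(0,int(i*300/h)+8),0,.25,(0,255,255));cv2.line(k,(0,int(i*300/h)),(6,int(i*300/h)),(0,255,255))
    return k
m=np.vstack([np.hstack([c(b,134,178,60,56),c(b,314,255,32,28)]),np.hstack([c(a,160,240,72,60),c(a,340,170,32,28)])])
cv2.imwrite("pics/m2.png",m)
g=cv2.cvtColor(b,cv2.COLOR_BGR2GRAY); 
np.set_printoptions(linewidth=250)
print(g[256:284,318:342])
for n in ("top",): print(ray(n,[[161,208],[329.6,271]],0.03))
E
```

```text
[[100  99 102 101  98  95  93  96  96  93  91  96  96  92  92  90  89  88  90  92  92  92  96  93]
 [101 101 103 103 102  98  94  94  95  93  90  94  93  88  91  90  89  89  89  91  91  91  93  91]
 [ 99  99 101 103 102  98  93  94  96  93  90  91  91  88  91  89  88  88  86  88  90  90  91  90]
 [ 95  94  95  98 101  98  93  95  94  91  90  90  90  88  89  89  85  86  84  88  89  90  92  90]
 [ 92  91  92  96  98  97  90 145 209 169  95  89  91  89  91  88  85  84  83  87  88  88  88  87]
 [ 90  90  91  96 104 198 223 240 247 245 169  89  91  87  88  86  83  83  83  85  86  86  86  84]
 [ 89  89  92 109 113 245 247 247 247 247 228  97  93  89  87  86  82  82  82  86  88  86  86  86]
 [ 90  90  91 120 120 237 247 247 247 247 245 172  94  92  88  85  83  82  83  86  87  85  85  86]
 [ 90  89  90 103 129 167 246 247 247 247 247 229 213 172 102  85  80  80  82  86  86  85  85  84]
 [ 89  89  88  96 118 118 238 247 247 247 246 244 247 244 168  84  79  80  83  86  86  85  85  85]
 [ 90  88  89  88 101 128 176 239 228 245 247 247 247 247 225  97  81  81  84  86  87  85  86  85]
 [ 91  89  
[... 1051 characters left out ...]
4 120  90  92  89  85  90]
 [ 90  87  86  83  86  89  89  93  91  91 117 136 233 247 247 247 247 246 188  94  94  94  90  91]
 [ 90  86  85  83  85  86  86  88  88  89 102 128 127 245 247 247 247 247 206  96  95  95  94  96]
 [ 91  86  86  85  83  84  84  87  85  88  92 117 135 233 247 247 245 208 105  91  91  93  92  95]
 [ 91  87  86  84  83  84  84  86  85  87  92 101 120 105 229 203  91  79  89  90  90  90  90  92]
 [ 91  86  86  84  83  84  85  85  87  87  91  92  97  86  78  77  87  94  95  93  93  91  88  91]
 [ 88  87  86  85  84  84  85  88  90  89  93  94  93  93  94  92  91  93  92  93  94  92  89  93]]
[[ 0.56158462  0.15613934  0.03      ]
 [ 0.40349138 -0.24732711  0.03      ]]
```

View pics/m2.png

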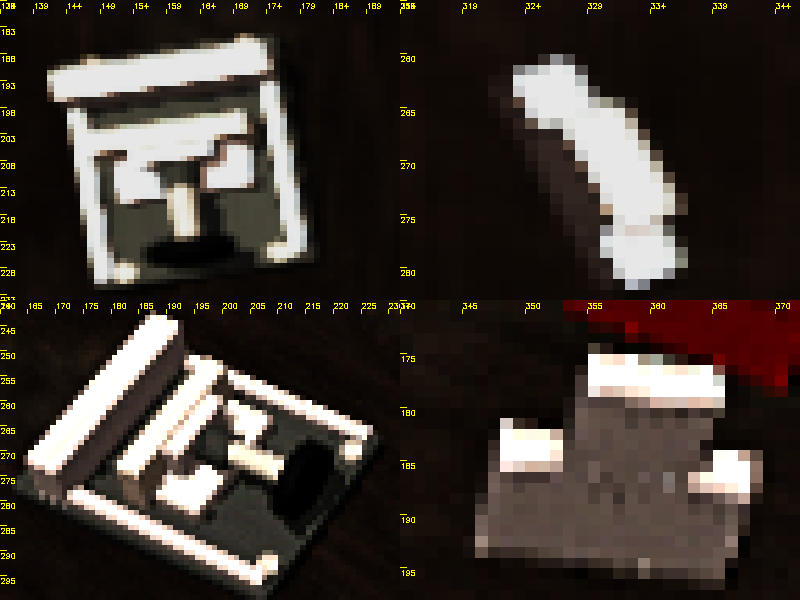

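```bash
cat >> h.py <<'E'
def prof(n,g,O,yaw,z,s0,s1,t,ax,step=2.5e-4):
    """gray profile through local frame (O,yaw): ax=0 along x at y=t, ax=1 along y at x=t"""
    s=np.arange(s0,s1,step); L=np.c_[s,0*s+t] if ax==0 else np.c_[0*s+t,s]
    c,q=np.cos(yaw),np.sin(yaw); P=np.c_[np.asarray(O)[:2]+L@np.array([[c,q],[-q,c]]),0*s+z]
    uv=proj(n,P).astype(np.float32)
    return s,cv2.remap(g,uv[:,:1],uv[:,1:],cv2.INTER_LINEAR).ravel().astype(float)
def cross(s,v,th):
    i=np.where(np.diff(np.sign(v-th)))[0]
    return [(round(1e3*(s[k]+(s[k+1]-s[k])*(th-v[k])/(v[k+1]-v[k])),1),'+' if v[k+1]>v[k] else '-') for k in i]
E
python3 - <<'E'
from h import *
b=cv2.imread("pics/top0.png");g=cv2.cvtColor(b,cv2.COLOR_BGR2GRAY)
# spacer rib
L=[];Rr=[]
for r in range(267,274):
    row=g[r,318:342].astype(float); i=np.argmax(row>190)
    L.append([318+i-1+(190-row[i-1])/(row[i]-row[i-1]),r])
    j=len(row)-1-np.argmax(row[::-1]>167); Rr.append([318+j+(row[j]-167)/(row[j]-row[j+1]),r])
l=ray("top",L,.056);q=ray("top",Rr,.056)
ang=[np.polyfit(p[:,0],p[:,1],1) for p in(l,q)]
print("slopes",ang)
yw=np.arctan(np.mean([a[0] for a in ang])); nn=np.array([-np.sin(yw),np.cos(yw)])
print("rib width",(l.mean(0)[:2]-q.mean(0)[:2])@nn)
C=(l.mean(0)+q.mean(0))[:2]/2
print("long axis yaw",np.degrees(yw),C)
for z in(.03,.056):
  for t in(-.003,0,.003): print(z,t,cross(*prof("top",g,C,yw,z,-.04,.04,t,0),200))
# jig
c4=ray("top",[[141.2,191],[174.8,185.1],[174.8,191],[141.5,196.7]],.036);print(c4)
d=c4[0]-c4[1]; jy=np.arctan2(-d[0],d[1]); O=(c4[2]+c4[3])[:2]/2
print("jig",np.degrees(jy),O,np.linalg.norm(d))
for t in(-.03,-.02,-.01,0,.01,.02,.03): print(t,cross(*prof("top",g,O,jy,.036,-.01,.03,t,0),180),'tile',cross(*prof("top",g,O,jy,.039,-.05,-.004,t,0),200))
for t in (.004,.007,.010): print('rail ends',cross(*prof("top",g,O,jy,.036,-.06,.06,t,1),180))
E
```

```text
slopes [array([ 0.45191448, -0.42271285]), array([ 0.42664169, -0.42695161])]
rib width 0.013242532133080277
long axis yaw 23.71483167710665 [ 0.40459021 -0.24710317]
0.03 -0.003 [(np.float64(-24.6), '+'), (np.float64(25.5), '-')]
0.03 0 [(np.float64(-24.8), '+'), (np.float64(25.4), '-')]
0.03 0.003 [(np.float64(-25.0), '+'), (np.float64(-11.2), '-'), (np.float64(12.3), '+'), (np.float64(26.2), '-')]
0.056 -0.003 [(np.float64(-12.4), '+'), (np.float64(14.1), '-')]
0.056 0 [(np.float64(-22.9), '+'), (np.float64(24.8), '-'), (np.float64(24.8), '-')]
0.056 0.003 [(np.float64(-23.9), '+'), (np.float64(25.4), '-')]
[[0.60356394 0.20457241 0.036     ]
 [0.61707861 0.1226121  0.036     ]
 [0.60222589 0.12228538 0.036     ]
 [0.58927581 0.20329834 0.036     ]]
jig 9.363410169698648 [0.59575085 0.16279186] 0.08306707796860545
-0.03 [(np.float64(0.3), '+'), (np.float64(19.0), '-')] tile []
-0.02 [(np.float64(-0.4), '+'), (np.float64(17.0), '-'), (np.float64(17.0), '-')] tile [(np.float64(-30.7), '-'), (np.float64(-26.3), '+'), (np.float64(-15.8), '-')]
-0.01 [(np.float64(0.6), '+'), (np.float6
[... 313 characters left out ...]
01 [(np.float64(-0.1), '+'), (np.float64(16.5), '-'), (np.float64(16.5), '-')] tile [(np.float64(-37.4), '-'), (np.float64(-36.5), '+'), (np.float64(-36.5), '+'), (np.float64(-15.5), '-')]
0.02 [(np.float64(0.3), '+'), (np.float64(0.3), '+'), (np.float64(17.1), '-')] tile [(np.float64(-31.2), '-'), (np.float64(-31.2), '-'), (np.float64(-26.2), '+'), (np.float64(-15.2), '-'), (np.float64(-15.2), '-')]
0.03 [(np.float64(-6.2), '-'), (np.float64(1.0), '+'), (np.float64(16.8), '-')] tile [(np.float64(-6.6), '-')]
rail ends [(np.float64(-40.3), '+'), (np.float64(41.1), '-')]
rail ends [(np.float64(-39.8), '+'), (np.float64(41.9), '-')]
rail ends [(np.float64(-39.7), '+'), (np.float64(41.8), '-')]
```

Run:
```python
from h import *
g=cv2.cvtColor(cv2.imread("pics/scene0.png"),cv2.COLOR_BGR2GRAY)
gt=cv2.cvtColor(cv2.imread("pics/top0.png"),cv2.COLOR_BGR2GRAY)
O=[0.59575,0.16279];jy=np.radians(9.363)
f=lambda l:[(float(a),b) for a,b in l]
for t in(-.03,-.02,-.01,0,.01,.02,.03): print(t,f(cross(*prof("scene",g,O,jy,.036,-.01,.03,t,0),190)),'tile',f(cross(*prof("scene",g,O,jy,.039,-.04,-.004,t,0),200)))
for t in (.004,.007,.010): print('rail ends',f(cross(*prof("scene",g,O,jy,.036,-.06,.06,t,1),180)))
for t in (-.018,-.021,-.024): print('tile ends',f(cross(*prof("scene",g,O,jy,.039,-.05,.05,t,1),200)),f(cross(*prof("top",gt,O,jy,.039,-.05,.05,t,1),200)))
for n,G in(("scene",g),("top",gt)):
  for t in(-.06,-.05): print(n,'strips z17',f(cross(*prof(n,G,O,jy,.017,-.055,.055,t,1),180)))
  print(n,'disc x z=.046',np.round(prof(n,G,O,jy,.043,-.10,-.06,0.001,0,.002)[1]))
C=[.40505,-.24690];yw=np.radians(23.7)
for t in(-.003,0,.003): print('spacer',f(cross(*prof("scene",g,C,yw,.056,-.03,.03,t,0),200)))
for t in(-.008,0,.008): print('spacer across',f(cross(*prof("scene",g,C,yw,.056,-.015,.015,t,1),200)))
```

```text
-0.03 [(0.4, '+'), (14.6, '-')] tile []
-0.02 [(0.4, '+'), (14.7, '-')] tile [(-30.6, '-'), (-26.8, '+'), (-11.5, '-')]
-0.01 [(0.2, '+'), (14.8, '-')] tile [(-36.7, '-'), (-34.2, '+'), (-16.8, '-')]
0 [(0.8, '+'), (14.8, '-'), (14.8, '-')] tile [(-34.7, '+'), (-16.8, '-')]
0.01 [(0.8, '+'), (14.8, '-')] tile [(-34.7, '+'), (-34.7, '+'), (-16.8, '-')]
0.02 [(0.5, '+'), (0.5, '+'), (14.9, '-')] tile [(-34.7, '+'), (-33.4, '-'), (-26.5, '+'), (-16.7, '-')]
0.03 [(0.7, '+'), (14.7, '-')] tile [(-35.8, '-'), (-26.5, '+'), (-16.6, '-')]
rail ends [(-36.8, '+'), (45.2, '-')]
rail ends [(-36.5, '+'), (44.9, '-')]
rail ends [(-36.7, '+'), (-36.7, '+'), (44.7, '-')]
tile ends [(-25.5, '+'), (32.1, '-'), (45.4, '+')] [(-41.2, '+'), (-41.2, '+'), (-33.6, '-'), (-28.0, '+'), (-28.0, '+'), (35.9, '-')]
tile ends [(-25.0, '+'), (33.9, '-'), (44.9, '+')] [(-41.8, '+'), (-34.5, '-'), (-34.5, '-'), (-27.9, '+'), (35.6, '-')]
tile ends [(-25.1, '+'), (33.2, '-'), (45.4, '+')] [(-41.7, '+'), (-35.1, '-'), (-27.8, '+'), (35.6, '-')]
scene strips z17 [(-36.2, '+'), (-27.9, '-'), (-7.0, '+'), (2.1, '-'), (36.3, '+'), (44.2, '-')]
scene strips z17 [(-35.3, '+'), (-28.0, '-'), (-28.0, '-'), (-8.0, '+'), (1.8, '-'), (36.0, '+'), (44.0, '-')]
scene disc x z=.046 [ 86.  52. 100. 148. 113. 102.  83.  43.  17.  22.  30.  42.  58.  54.
  77. 135. 150. 146. 145. 148. 116.]
top strips z17 [(-38.3, '+'), (-30.2, '-'), (-0.3, '+'), (9.8, '-'), (9.8, '-'), (33.4, '+'), (40.9, '-')]
top strips z17 [(-39.0, '+'), (-29.4, '-'), (-0.5, '+'), (10.4, '-'), (32.4, '+'), (41.4, '-')]
top disc x z=.046 [ 83.  85.  88.  88.  76.  98. 128. 116.  72.  44.  42.  56.  71.  73.
 156. 219. 245. 246. 245. 246. 245.]
spacer [(-11.0, '+'), (-11.0, '+'), (12.5, '-')]
spacer [(-12.1, '+'), (12.9, '-')]
spacer [(-12.2, '+'), (13.0, '-')]
spacer across [(-3.7, '+'), (9.1, '-')]
spacer across [(-4.7, '+'), (10.8, '-'), (10.8, '-')]
spacer across [(-3.6, '+'), (9.6, '-')]
```

Call:
apply_moves:
  steps:
    - {"translation": [0.56,1,0],"rotation": [0,0,0.33]}
    - {"translation": [0.56,1,0],"rotation": [0,0,0.33]}
    - {"translation": [0.56,1,0],"rotation": [0,0,0.33]}
    - {"translation": [0.56,1,0],"rotation": [0,0,0.33]}
    - {"translation": [0.56,1,0],"rotation": [0,0,0.33]}
    - {"translation": [0.56,1,0],"rotation": [0,0,0.33]}
    - {"translation": [0.56,1,0],"rotation": [0,0,0.33]}
    - {"translation": [0.56,1,0],"rotation": [0,0,0.33]}
    - {"translation": [0.56,1,0],"rotation": [0,0,0.33]}
    - {"translation": [0.56,1,0],"rotation": [0,0,0.33]}
  jaw: -0.2
  newtons: 15

```text
t: 0.93
eef_pos: [0.3012, -0.4053, 0.2038]
ee_rot: [-3.141, 0.0, -2.727]
force: [0.3, 0.2, 0.4]
width: 0.0525
gripper_force: 0.0
```

Call:
apply_moves:
  steps:
    - {"translation": [0.41,0.64,-0.1],"rotation": [0,0,0]}
    - {"translation": [0.41,0.64,-0.2],"rotation": [0,0,0]}
    - {"translation": [0.41,0.64,-0.3],"rotation": [0,0,0]}
    - {"translation": [0.41,0.64,-0.4],"rotation": [0,0,0]}
    - {"translation": [0.41,0.64,-0.42],"rotation": [0,0,0]}
    - {"translation": [0.41,0.64,-0.42],"rotation": [0,0,0]}
    - {"translation": [0.41,0.64,-0.42],"rotation": [0,0,0]}
    - {"translation": [0.41,0.64,-0.42],"rotation": [0,0,0]}
    - {"translation": [0.41,0.64,-0.42],"rotation": [0,0,0]}
    - {"translation": [0.41,0.64,-0.42],"rotation": [0,0,0]}

```text
t: 1.77
eef_pos: [0.4036, -0.2468, 0.0996]
ee_rot: [-3.141, 0.001, -2.73]
force: [-1.4, 0.0, 0.4]
width: 0.0525
gripper_force: 0.0
```

Run:
```python
from h import *
s=get_state();print(s["eef_pos"],s["ee_rot"],s["q"])
f=grab_frame("scene");cv2.imwrite("pics/s2.png",f)
u=proj("scene",s["eef_pos"])[0];print(u,proj("scene",[.4045,-.2455,.056]))
cv2.circle(f,tuple(np.int32(np.round(u))),1,(255,0,255),-1)
x,y=int(u[0])-50,int(u[1])-25
cv2.imwrite("pics/s2b.png",cv2.resize(f[y:y+75,x:x+100],(800,600),interpolation=cv2.INTER_NEAREST))
```

```text
[ 0.40358448 -0.24680366  0.09962504] [-3.14069118e+00  1.01062257e-03 -2.72979777e+00] [-1.31162925e-01  1.24128872e-01 -5.66584114e-01  3.24265245e-04
 -8.78752324e-01 -1.02804572e+00]
[364.525672   162.97130368] [[360.06599527 176.69734294]]
```

View pics/s2b.png

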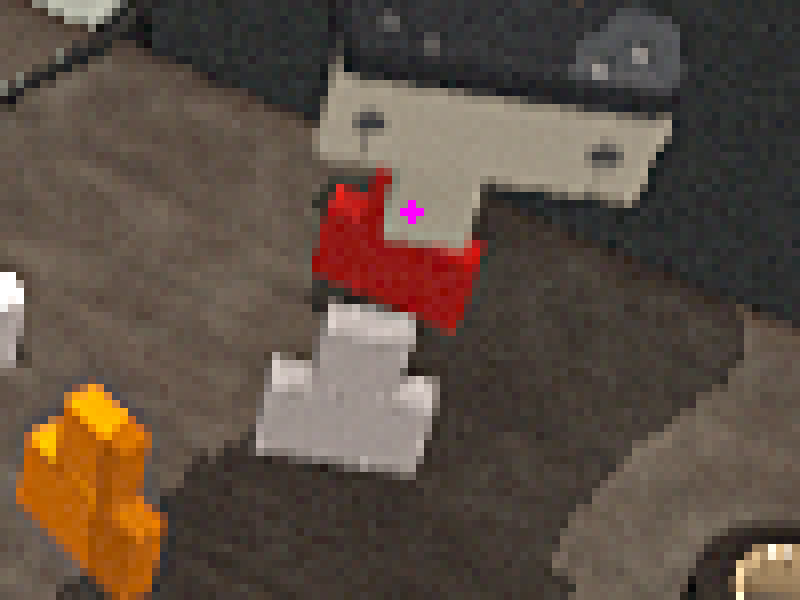

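The finger lines up over the spacer's rib at crop pixel (370,320). The red look-alike is behind it and clear. Now I'll descend.

Call:
apply_moves:
  steps:
    - {"translation": [0,0,-0.06],"rotation": [0,0,0]}
    - {"translation": [0,0,-0.12],"rotation": [0,0,0]}
    - {"translation": [0,0,-0.18],"rotation": [0,0,0]}
    - {"translation": [0,0,-0.22],"rotation": [0,0,0]}
    - {"translation": [0,0,-0.25],"rotation": [0,0,0]}
    - {"translation": [0,0,-0.26],"rotation": [0,0,0]}
    - {"translation": [0,0,-0.26],"rotation": [0,0,0]}
    - {"translation": [0,0,-0.26],"rotation": [0,0,0]}
    - {"translation": [0,0,-0.26],"rotation": [0,0,0]}
    - {"translation": [0,0,-0.26],"rotation": [0,0,0]}

```text
t: 2.65
eef_pos: [0.4039, -0.2457, 0.0344]
ee_rot: [-3.141, 0.001, -2.728]
force: [-0.5, -0.1, -0.4]
width: 0.0525
gripper_force: 0.0
```

Call:
apply_moves:
  steps:
    - {"translation": [0,0,0],"rotation": [0,0,0]}
    - {"translation": [0,0,0],"rotation": [0,0,0]}
    - {"translation": [0,0,0],"rotation": [0,0,0]}
    - {"translation": [0,0,0],"rotation": [0,0,0]}
    - {"translation": [0,0,0],"rotation": [0,0,0]}
    - {"translation": [0,0,0],"rotation": [0,0,0]}
    - {"translation": [0,0,0],"rotation": [0,0,0]}
    - {"translation": [0,0,0],"rotation": [0,0,0]}
    - {"translation": [0,0,0],"rotation": [0,0,0]}
    - {"translation": [0,0,0],"rotation": [0,0,0]}
  jaw: 1
  newtons: 15

```text
t: 3.48
eef_pos: [0.4035, -0.2455, 0.0337]
ee_rot: [3.142, -0.0, -2.728]
force: [0.4, 0.6, 0.9]
width: 0.0005
gripper_force: 0.0
```

The jaws shut to 0.5 mm, so nothing is between them. I'll look before doing anything else.

Run:
```python
from h import *
s=get_state();print(s)
f=grab_frame("scene");t=grab_frame("top");cv2.imwrite("pics/s3.png",f);cv2.imwrite("pics/t3.png",t)
def c(f,n):
    u=proj(n,s["eef_pos"])[0];print(u);x,y=int(u[0])-33,int(u[1])-50
    return cv2.resize(f[y:y+100,x:x+66],(396,600),interpolation=cv2.INTER_NEAREST)
cv2.imwrite("pics/s3b.png",np.hstack([c(f,"scene"),c(t,"top")]))
```

```text
{'t': 3.4833, 'q': array([-1.28427099e-01,  2.17051551e-01, -6.44190930e-01,  2.73077035e-05,
       -7.09608470e-01, -1.02872582e+00]), 'qd': array([ 7.04379583e-04,  4.26374097e-04, -8.40557168e-04,  7.37856968e-05,
       -7.32078481e-04,  1.28120173e-03]), 'joint_efforts': array([ 1.55149955e-03, -3.79953969e+01,  2.02576429e+01,  4.84138995e+00,
       -4.91602602e-02, -5.29585770e-05]), 'eef_pos': array([ 0.40345092, -0.24550065,  0.0337355 ]), 'ee_rot': array([ 3.14157971e+00, -5.59715611e-05, -2.72792853e+00]), 'force': array([0.39137846, 0.58526181, 0.92959776]), 'moment': array([0.01163098, 0.04885163, 0.01735775]), 'gripper_force': 0.0, 'width': 0.0005241489970483564}
[358.60203295 183.44393372]
[329.08250148 270.95624886]
```

View pics/s3b.png

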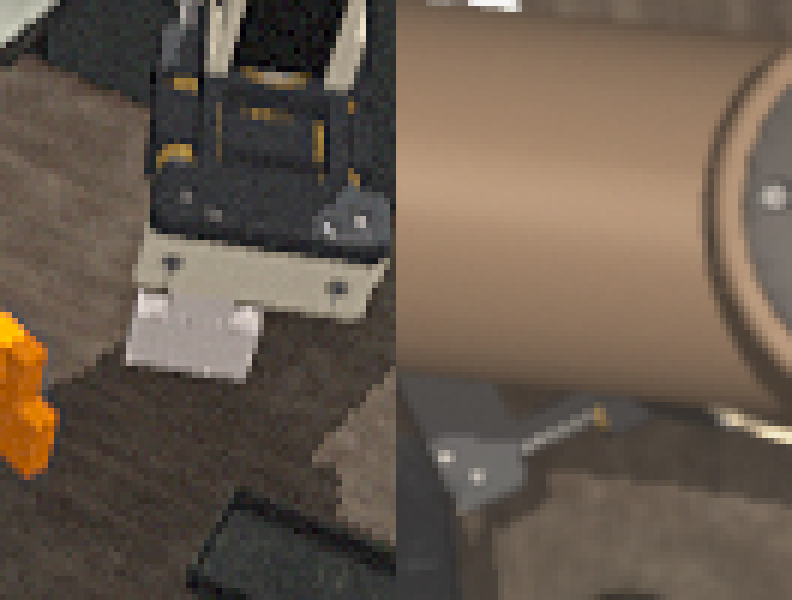

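Run:
```python
from h import *
a=cv2.imread("pics/scene0.png")
f=cv2.imread("pics/s3.png");d=cv2.imread("pics/s2.png")
n=np.array([-.40,.916,0]);l=np.array([.916,.40,0])
T=np.array([.40358,-.24680,.0996])
for k in(-.026,0,.026,.04):print("open",k,proj("scene",T+n*k)[0],proj("scene",T+n*k+[0,0,.02])[0])
T=np.array([.40345,-.2455,.0337])
for k in(-.02,0,.02):print("shut",k,proj("scene",T+n*k)[0],proj("scene",T+n*k+[0,0,.02])[0], proj("scene",T+n*k+[0,0,.05])[0])
x0,y0,w,h=335,160,60,45
k=np.hstack([cv2.resize(i[y0-(0 if j else 20):y0-(0 if j else 20)+h,x0:x0+w],(400,300),interpolation=cv2.INTER_NEAREST) for j,i in((0,d),(1,f))])
k2=np.hstack([cv2.resize(a[y0:y0+h,x0:x0+w],(400,300),interpolation=cv2.INTER_NEAREST),cv2.resize(f[100:190,320:440],(400,300))])
cv2.imwrite("pics/m4.png",np.vstack([k,k2]))
```

```text
open -0.026 [364.82509532 155.72254915] [366.66230069 149.16770486]
open 0 [364.52447637 162.98102849] [366.3948145  156.41458882]
open 0.026 [364.21127334 170.54335182] [366.11593409 163.97017126]
open 0.04 [364.03713312 174.74798748] [365.96079009 168.17341832]
shut -0.02 [358.90701388 177.83124607] [360.56155949 171.94408364] [363.14560769 162.74958858]
shut 0 [358.5993367  183.45452716] [360.27399776 177.5697116 ] [362.89107353 168.37321885]
shut 0.02 [358.28232089 189.24848637] [359.97756326 183.36891914] [362.62848544 174.17479124]
```

View pics/m4.png

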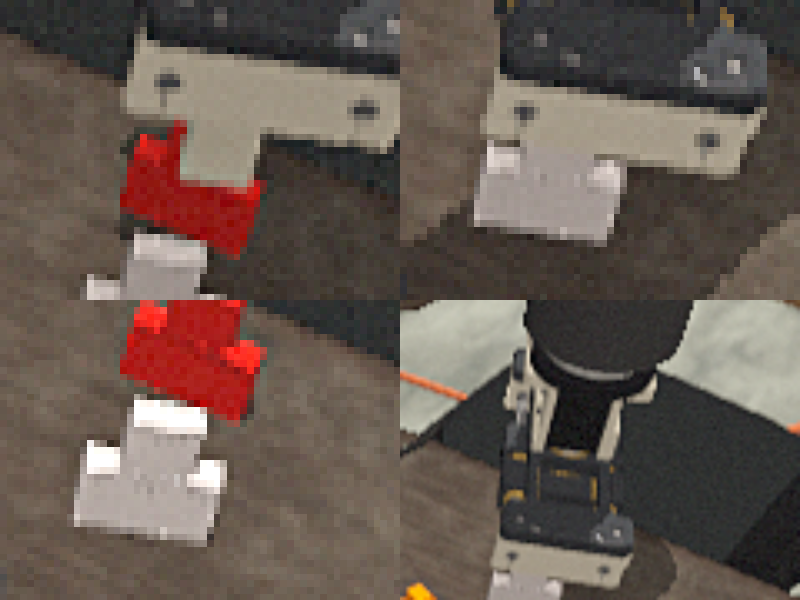

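Run:
```python
from h import *
import station
print([k for k in dir(station) if not k.startswith('_')],getattr(station,'hold_point_z',None))
n=np.array([-.40,.916,0]);l=np.array([.916,.40,0])
T=np.array([.40358,-.24680,.0996])
for w in(.0965,.06):
  for z in(.047,.07,.09,.11): print("body",w,z,proj("scene",[T+n*w+l*.039+[0,0,z],T+n*w-l*.039+[0,0,z]]).round(1).tolist())
print("observed plate bottom corners (353.7,156.5) left, ~ (399,163) right; tip bottom corners (362,167.5),(373,168)")
for k in(.026,.036,.047):
  for z in(0,.01,.02,.03): print("tip",k,z,proj("scene",[T+n*k+l*.0095+[0,0,z],T+n*k-l*.0095+[0,0,z]]).round(1).tolist())
```

```text
['Unreachable', 'camera_model', 'get_state', 'grab_frame', 'hold_point_z', 'job_done'] 0.0188
body 0.0965 0.047 [[348.7, 173.9], [387.8, 179.9]]
body 0.0965 0.07 [[350.8, 165.7], [390.8, 171.7]]
body 0.0965 0.09 [[352.7, 158.2], [393.5, 164.2]]
body 0.0965 0.11 [[354.6, 150.4], [396.4, 156.4]]
body 0.06 0.047 [[349.7, 162.3], [387.6, 167.9]]
body 0.06 0.07 [[351.7, 154.0], [390.4, 159.7]]
body 0.06 0.09 [[353.6, 146.5], [393.1, 152.2]]
body 0.06 0.11 [[355.5, 138.8], [395.8, 144.4]]
observed plate bottom corners (353.7,156.5) left, ~ (399,163) right; tip bottom corners (362,167.5),(373,168)
tip 0.026 0 [[359.9, 169.9], [368.5, 171.2]]
tip 0.026 0.01 [[360.8, 166.6], [369.5, 167.9]]
tip 0.026 0.02 [[361.8, 163.3], [370.5, 164.6]]
tip 0.026 0.03 [[362.7, 159.9], [371.5, 161.2]]
tip 0.036 0 [[359.8, 172.9], [368.4, 174.2]]
tip 0.036 0.01 [[360.7, 169.6], [369.4, 170.9]]
tip 0.036 0.02 [[361.6, 166.3], [370.4, 167.6]]
tip 0.036 0.03 [[362.6, 162.9], [371.4, 164.2]]
tip 0.047 0 [[359.6, 176.2], [368.3, 177.6]]
tip 0.047 0.01 [[360.5, 173.0], [369.3, 174.3]]
tip 0.047 0.02 [[361.4, 169.6], [370.3, 171.0]]
tip 0.047 0.03 [[362.4, 166.3], [371.4, 167.6]]
```

The pictures show the body and fingertip edges about 10 px higher than the reported pose projects to, so the real gripper sits about 27 mm above its reported z. That explains why it closed above the rib. I'll open and go 25 mm lower, which stays above the desk (reported z > 0) even if this estimate is wrong.

Call:
apply_moves:
  steps:
    - {"translation": [0,0,0],"rotation": [0,0,0]}
    - {"translation": [0,0,0],"rotation": [0,0,0]}
    - {"translation": [0,0,0],"rotation": [0,0,0]}
    - {"translation": [0,0,0],"rotation": [0,0,0]}
    - {"translation": [0,0,-0.02],"rotation": [0,0,0]}
    - {"translation": [0,0,-0.04],"rotation": [0,0,0]}
    - {"translation": [0,0,-0.06],"rotation": [0,0,0]}
    - {"translation": [0,0,-0.08],"rotation": [0,0,0]}
    - {"translation": [0,0,-0.1],"rotation": [0,0,0]}
    - {"translation": [0,0,-0.1],"rotation": [0,0,0]}
  jaw: -0.2

```text
t: 4.42
eef_pos: [0.4026, -0.2453, 0.0075]
ee_rot: [3.14, -0.002, -2.728]
force: [-1.3, 1.5, 0.7]
width: 0.052
gripper_force: 0.0
```

Call:
apply_moves:
  steps:
    - {"translation": [0,0,0],"rotation": [0,0,0]}
    - {"translation": [0,0,0],"rotation": [0,0,0]}
    - {"translation": [0,0,0],"rotation": [0,0,0]}
    - {"translation": [0,0,0],"rotation": [0,0,0]}
    - {"translation": [0,0,0],"rotation": [0,0,0]}
    - {"translation": [0,0,0],"rotation": [0,0,0]}
    - {"translation": [0,0,0],"rotation": [0,0,0]}
    - {"translation": [0,0,0],"rotation": [0,0,0]}
    - {"translation": [0,0,0],"rotation": [0,0,0]}
    - {"translation": [0,0,0],"rotation": [0,0,0]}
  jaw: 1
  newtons: 15

```text
t: 5.25
eef_pos: [0.4035, -0.2455, 0.0088]
ee_rot: [-3.141, 0.0, -2.728]
force: [-1.0, 0.3, 0.9]
width: 0.0117
gripper_force: 15.0
```

Gripped at 11.7 mm, which matches the 12 mm rib. Next I lift, turn and carry it.

Call:
apply_moves:
  steps:
    - {"translation": [0,0,0.05],"rotation": [0,0,0]}
    - {"translation": [0,0,0.15],"rotation": [0,0,0]}
    - {"translation": [0,0,0.28],"rotation": [0,0,0]}
    - {"translation": [0,0,0.4],"rotation": [0,0,0.14]}
    - {"translation": [0,0,0.4],"rotation": [0,0,0.34]}
    - {"translation": [0,0,0.4],"rotation": [0,0,0.54]}
    - {"translation": [0,0,0.4],"rotation": [0,0,0.72]}
    - {"translation": [0,0,0.4],"rotation": [0,0,0.84]}
    - {"translation": [0,0,0.4],"rotation": [0,0,0.84]}
    - {"translation": [0,0,0.4],"rotation": [0,0,0.84]}

```text
t: 6.08
eef_pos: [0.4032, -0.2455, 0.1086]
ee_rot: [3.141, -0.0, -2.29]
force: [0.2, -0.2, -0.4]
width: 0.0123
gripper_force: 15.0
```

Call:
apply_moves:
  steps:
    - {"translation": [0.04,0.08,0],"rotation": [0,0,0.14]}
    - {"translation": [0.09,0.2,0],"rotation": [0,0,0.28]}
    - {"translation": [0.14,0.32,0],"rotation": [0,0,0.42]}
    - {"translation": [0.2,0.44,0],"rotation": [0,0,0.56]}
    - {"translation": [0.26,0.56,0],"rotation": [0,0,0.7]}
    - {"translation": [0.31,0.68,0],"rotation": [0,0,0.84]}
    - {"translation": [0.35,0.76,0],"rotation": [0,0,0.84]}
    - {"translation": [0.36,0.8,0],"rotation": [0,0,0.84]}
    - {"translation": [0.36,0.8,0],"rotation": [0,0,0.84]}
    - {"translation": [0.36,0.8,0],"rotation": [0,0,0.84]}

```text
t: 6.92
eef_pos: [0.4929, -0.0454, 0.1084]
ee_rot: [3.141, -0.0, -1.849]
force: [-0.6, -0.7, -1.4]
width: 0.0122
gripper_force: 15.0
```

Call:
apply_moves:
  steps:
    - {"translation": [0.04,0.08,0],"rotation": [0,0,0.14]}
    - {"translation": [0.09,0.2,0],"rotation": [0,0,0.28]}
    - {"translation": [0.14,0.32,0],"rotation": [0,0,0.42]}
    - {"translation": [0.2,0.44,0],"rotation": [0,0,0.56]}
    - {"translation": [0.26,0.56,0],"rotation": [0,0,0.7]}
    - {"translation": [0.31,0.68,0],"rotation": [0,0,0.84]}
    - {"translation": [0.35,0.78,0],"rotation": [0,0,0.84]}
    - {"translation": [0.37,0.84,0],"rotation": [0,0,0.84]}
    - {"translation": [0.37,0.84,0],"rotation": [0,0,0.84]}
    - {"translation": [0.37,0.84,0],"rotation": [0,0,0.84]}

```text
t: 7.75
eef_pos: [0.5855, 0.1637, 0.1082]
ee_rot: [3.14, -0.0, -1.41]
force: [-0.0, -1.0, -1.1]
width: 0.0116
gripper_force: 15.0
```

Run:
```python
from h import *
s=get_state();print(s["eef_pos"],s["ee_rot"],s["q"],s["width"],s["force"])
f=grab_frame("scene");t=grab_frame("top");cv2.imwrite("pics/s5.png",f);cv2.imwrite("pics/t5.png",t)
k=np.hstack([cv2.resize(f[195:300,150:255],(400,400),interpolation=cv2.INTER_NEAREST),cv2.resize(t[165:265,120:220],(400,400),interpolation=cv2.INTER_NEAREST)])
cv2.imwrite("pics/m5.png",k)
```

```text
[0.58552955 0.16371026 0.10821901] [ 3.14029665e+00 -4.12547298e-04 -1.40968210e+00] [ 5.93464746e-01  3.27104321e-01 -2.66743327e-01 -2.03058773e-04
 -9.78298296e-01 -4.32237281e-01] 0.011622902245185798 [-0.0499399  -1.00991732 -1.09762672]
```

View pics/m5.png

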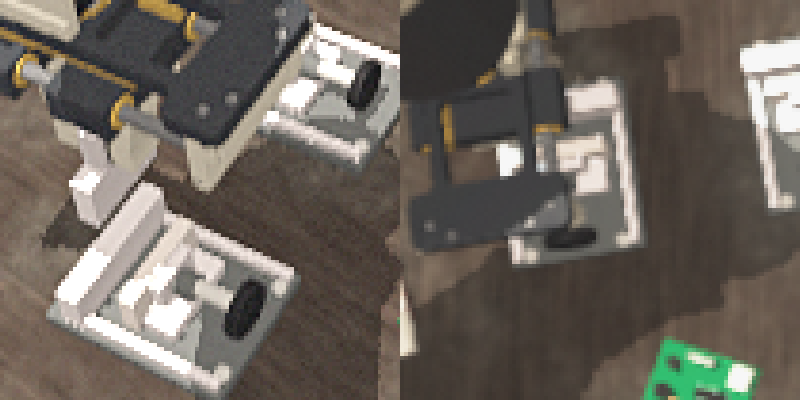

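The spacer hangs upright in the jaws, with its end visible at crop (95,190). I'll check its position against the prediction numerically.

Run:
```python
from h import *
np.set_printoptions(linewidth=250)
g=cv2.cvtColor(cv2.imread("pics/s5.png"),cv2.COLOR_BGR2GRAY)
print(g[226:256,164:196])
S=np.array([.5858,.165]);a=np.radians(9.23);Rm=np.array([[np.cos(a),-np.sin(a)],[np.sin(a),np.cos(a)]])
for z in(.0994,.1294):
  for x,y in((-.006,.025),(.006,.025),(-.006,-.025),(-.006,.013),(.006,.013)):
    print(z,x,y,proj("scene",np.r_[S+Rm@[x,y],z]).round(1))
```

```text
[[171 149  98  49  47  43  44  48  53  55  50  55  49  42  65 181 132 104 101  99 112 117 128 124 123 120 123 120  76  50  55  64]
 [187 187 166 157 140  66  31  38  43  53  48  47  57  50  46 156 143 129 112 143 102  98 107 124 122 122 128 129 107  42  54  45]
 [162 186 181 182 183 172 161  72  29  37  49  52  43  49  46 103 108 118 171 181 142 114 102  96 107 118 121 126 131  68  42  46]
 [137 184 181 181 180 186 198 255 166  87  27  46  44  56  44  39  46 136 190 188 162 151 143 127 110 104 100 111 125 117  87  59]
 [124 185 183 179 177 171 186 254 187 194 192 118  43  50  44  43 115 179 183 186 156 154 162 155 151 149 126 104 105 116 119 111]
 [120 158 174 183 183 179 171 171 173 199 201 165 148  53  37  98 174 184 179 182 156 158 158 161 163 171 168 141  88  98 107 118]
 [119 118 140 151 167 181 170 181 174 174 174 180 184  94  68 171 188 180 181 181 157 156 159 162 166 167 181 136  91  96  88  99]
 [115 109 103 102 122 145 145 188 177 175 176 182 176 114 102 193 179 180 179 184 154 153 159 162 167 173 170  89  97  98  91  94]
 [108 109 112 104 103  96 102 173 181 173 177 179 17
[... 2488 characters left out ...]
45  73 124 221 222 220 217 218 222 226 180 168 169 171 176 175 153 198 192 217]
 [ 66  63  73  76  75  78  84  74  64  69 116 175  87 107 216 227 221 219 219 219 229 194 159 168 168 176 176 173 115 134 177 224]
 [ 68  68  68  68  78  81  78  73  82  70  66  59  73 210 231 222 219 216 220 224 208 162 170 168 173 175 166 138  95 138 215 222]]
0.0994 -0.006 0.025 [[175.5 253.6]]
0.0994 0.006 0.025 [[170.2 251.1]]
0.0994 -0.006 -0.025 [[190.9 234.1]]
0.0994 -0.006 0.013 [[179.3 248.8]]
0.0994 0.006 0.013 [[174.  246.3]]
0.1294 -0.006 0.025 [[172.8 244. ]]
0.1294 0.006 0.025 [[167.4 241.5]]
0.1294 -0.006 -0.025 [[188.9 224.4]]
0.1294 -0.006 0.013 [[176.8 239.2]]
0.1294 0.006 0.013 [[171.4 236.7]]
```

Prediction and image agree to within about 0.5 px (1 mm). I'll shift +2 mm in x and go down to just above the tile.

Call:
apply_moves:
  steps:
    - {"translation": [0.008,0,-0.03],"rotation": [0,0,0]}
    - {"translation": [0.008,0,-0.08],"rotation": [0,0,0]}
    - {"translation": [0.008,0,-0.13],"rotation": [0,0,0]}
    - {"translation": [0.008,0,-0.17],"rotation": [0,0,0]}
    - {"translation": [0.008,0,-0.2],"rotation": [0,0,0]}
    - {"translation": [0.008,0,-0.2],"rotation": [0,0,0]}
    - {"translation": [0.008,0,-0.2],"rotation": [0,0,0]}
    - {"translation": [0.008,0,-0.2],"rotation": [0,0,0]}
    - {"translation": [0.008,0,-0.2],"rotation": [0,0,0]}
    - {"translation": [0.008,0,-0.2],"rotation": [0,0,0]}

```text
t: 8.68
eef_pos: [0.5883, 0.1647, 0.0594]
ee_rot: [-3.141, 0.0, -1.408]
force: [0.6, -1.3, -0.4]
width: 0.0117
gripper_force: 15.0
```

Run:
```python
from h import *
s=get_state();print(s["eef_pos"],s["ee_rot"],s["width"],s["force"])
f=grab_frame("scene");cv2.imwrite("pics/s6.png",f)
u=proj("scene",[.587,.165,.03])[0].astype(int);print(u)
cv2.imwrite("pics/m6.png",cv2.resize(f[u[1]-45:u[1]+30,u[0]-45:u[0]+55],(800,600),interpolation=cv2.INTER_NEAREST))
```

```text
[0.58830385 0.16472657 0.05943121] [-3.14053214e+00  3.90529406e-04 -1.40842654e+00] 0.011697744190259082 [ 0.58166922 -1.31619228 -0.39044443]
[185 262]
```

View pics/m6.png

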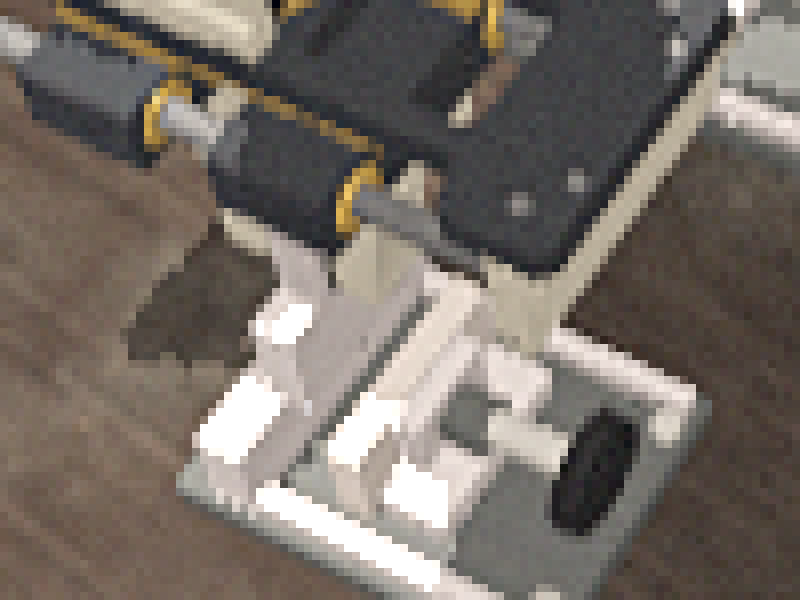

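Run:
```python
from h import *
np.set_printoptions(linewidth=250)
g=cv2.cvtColor(cv2.imread("pics/s6.png"),cv2.COLOR_BGR2GRAY)
print(g[252:272,168:186])
O=np.array([0.59575,0.16279]);a=np.radians(9.363);Rm=np.array([[np.cos(a),-np.sin(a)],[np.sin(a),np.cos(a)]])
for z,c in((.0506,(-14.05,29.1)),(.0506,(-2.05,29.1)),(.0806,(-14.05,29.1)),(.0806,(-2.05,29.1)),(.0806,(-14.05,17.1))):
    print("want",z,proj("scene",np.r_[O+Rm@(np.array(c)/1e3),z]).round(1))
for uv,z in(((178.1,268.3),.0506),): print("bottom corner jig mm",(Rm.T@(ray("scene",uv,z)[0][:2]-O))*1e3)
```

```text
[[ 76  81  89  84  81  71  66 195 173 168 170 176 173  67 151 179 177 176]
 [ 75  82  81  79  72  71 172 223 197 177 171 176 168 138 151 173 172 177]
 [ 83  79  79  69  56 128 221 227 215 200 189 181 164 165 171 169 168 171]
 [ 75  76  72  65 117 211 222 213 255 255 255 187 164 164 168 167 167 167]
 [ 72  79  69  77 219 223 214 255 255 255 255 173 162 167 167 165 167 168]
 [ 70  71  74 185 255 235 255 255 255 255 247 157 168 168 168 167 168 165]
 [ 70  71  60 177 255 243 255 255 255 255 144 159 169 166 166 170 164 164]
 [ 75  72 105 123 194 216 255 255 255 159 159 163 168 165 167 165 167 145]
 [ 82  76 105  92 199 196 175 197 187 158 164 167 166 163 167 162 165 154]
 [ 83  79  70  64 188 196 196 195 189 162 164 165 164 168 166 167 176 179]
 [ 77  69  64 158 197 196 193 196 202 158 164 167 171 167 165 172 173 172]
 [108 102 165 211 211 191 193 196 200 167 164 166 164 165 170 175 163 137]
 [111 141 255 255 209 238 188 192 197 185 166 164 168 167 175 173 138  96]
 [127 255 255 255 255 246 178 189 193 198 159 161 166 172 174 149 100 100]
 [247 255 255 255 255 255 255 228 190 200 158 164 174 174 157 105  96 244]
 [255 255 255 255 255 255 255 206 174 190 215 168 168 163 120  96 182 255]
 [255 255 255 255 255 255 255 151 162 171 206 168 173 138  88 101 242 255]
 [255 255 255 255 255 255 171 162 163 166 168 169 143 104 111 255 255 255]
 [255 255 255 255 255 191 159 160 166 175 171 153 107  89 243 255 255 255]
 [255 255 255 255 233 149 163 167 172 173 162 114  94 179 255 255 255 255]]
want 0.0506 [[178.8 267.7]]
want 0.0506 [[173.7 265.3]]
want 0.0806 [[176.4 259.1]]
want 0.0806 [[171.1 256.6]]
want 0.0806 [[180.1 254.3]]
bottom corner jig mm [-13.60118566  30.76159038]
```

Within 1 mm of the gap centre in x, so I'll lower it slowly.

Call:
apply_moves:
  steps:
    - {"translation": [0,-0.004,-0.015],"rotation": [0,0,0]}
    - {"translation": [0,-0.004,-0.03],"rotation": [0,0,0]}
    - {"translation": [0,-0.004,-0.045],"rotation": [0,0,0]}
    - {"translation": [0,-0.004,-0.06],"rotation": [0,0,0]}
    - {"translation": [0,-0.004,-0.075],"rotation": [0,0,0]}
    - {"translation": [0,-0.004,-0.09],"rotation": [0,0,0]}
    - {"translation": [0,-0.004,-0.105],"rotation": [0,0,0]}
    - {"translation": [0,-0.004,-0.12],"rotation": [0,0,0]}
    - {"translation": [0,-0.004,-0.12],"rotation": [0,0,0]}
    - {"translation": [0,-0.004,-0.12],"rotation": [0,0,0]}

```text
t: 9.57
eef_pos: [0.5878, 0.1634, 0.0284]
ee_rot: [3.141, -0.0, -1.409]
force: [-0.2, 0.2, -0.2]
width: 0.0119
gripper_force: 15.0
```

Call:
apply_moves:
  steps:
    - {"translation": [0,0,-0.006],"rotation": [0,0,0]}
    - {"translation": [0,0,-0.012],"rotation": [0,0,0]}
    - {"translation": [0,0,-0.018],"rotation": [0,0,0]}
    - {"translation": [0,0,-0.024],"rotation": [0,0,0]}
    - {"translation": [0,0,-0.03],"rotation": [0,0,0]}
    - {"translation": [0,0,-0.035],"rotation": [0,0,0]}
    - {"translation": [0,0,-0.037],"rotation": [0,0,0]}
    - {"translation": [0,0,-0.037],"rotation": [0,0,0]}
    - {"translation": [0,0,-0.037],"rotation": [0,0,0]}
    - {"translation": [0,0,-0.037],"rotation": [0,0,0]}

```text
t: 10.4
eef_pos: [0.588, 0.1635, 0.0196]
ee_rot: [-3.141, 0.0, -1.409]
force: [-0.2, -0.1, 0.2]
width: 0.0118
gripper_force: 15.0
```

Call:
apply_moves:
  steps:
    - {"translation": [0,0,-0.002],"rotation": [0,0,0]}
    - {"translation": [0,0,-0.003],"rotation": [0,0,0]}
    - {"translation": [0,0,-0.004],"rotation": [0,0,0]}
    - {"translation": [0,0,-0.005],"rotation": [0,0,0]}
    - {"translation": [0,0,-0.005],"rotation": [0,0,0]}
    - {"translation": [0,0,-0.005],"rotation": [0,0,0]}
    - {"translation": [0,0,-0.005],"rotation": [0,0,0]}
    - {"translation": [0,0,-0.005],"rotation": [0,0,0]}
    - {"translation": [0,0,-0.005],"rotation": [0,0,0]}
    - {"translation": [0,0,-0.005],"rotation": [0,0,0]}

```text
t: 11.23
eef_pos: [0.588, 0.1636, 0.0188]
ee_rot: [-3.141, 0.0, -1.408]
force: [-2.3, -0.2, 6.2]
width: 0.012
gripper_force: 15.0
```

Bed contact at exactly the expected height. Now I release it and rise.

Call:
apply_moves:
  steps:
    - {"translation": [0,0,0],"rotation": [0,0,0]}
    - {"translation": [0,0,0],"rotation": [0,0,0]}
    - {"translation": [0,0,0],"rotation": [0,0,0]}
    - {"translation": [0,0,0],"rotation": [0,0,0]}
    - {"translation": [0,0,0],"rotation": [0,0,0]}
    - {"translation": [0,0,0],"rotation": [0,0,0]}
    - {"translation": [0,0,0],"rotation": [0,0,0]}
    - {"translation": [0,0,0],"rotation": [0,0,0]}
    - {"translation": [0,0,0],"rotation": [0,0,0]}
    - {"translation": [0,0,0],"rotation": [0,0,0]}
  jaw: 0.2

```text
t: 12.07
eef_pos: [0.588, 0.1635, 0.0182]
ee_rot: [-3.142, 0.0, -1.409]
force: [0.8, 1.3, 0.4]
width: 0.0349
gripper_force: 0.0
```

Call:
apply_moves:
  steps:
    - {"translation": [0,0,0.03],"rotation": [0,0,0]}
    - {"translation": [0,0,0.06],"rotation": [0,0,0]}
    - {"translation": [0,0,0.1],"rotation": [0,0,0]}
    - {"translation": [0,0,0.16],"rotation": [0,0,0]}
    - {"translation": [0,0,0.24],"rotation": [0,0,0]}
    - {"translation": [0,0,0.32],"rotation": [0,0,0]}
    - {"translation": [0,0,0.32],"rotation": [0,0,0]}
    - {"translation": [0,0,0.32],"rotation": [0,0,0]}
    - {"translation": [0,0,0.32],"rotation": [0,0,0]}
    - {"translation": [0,0,0.32],"rotation": [0,0,0]}

```text
t: 12.9
eef_pos: [0.5875, 0.1633, 0.0979]
ee_rot: [3.141, -0.0, -1.409]
force: [-0.0, 0.4, -0.7]
width: 0.0354
gripper_force: 0.0
```

Call:
apply_moves:
  steps:
    - {"translation": [-0.03,0,0],"rotation": [0,0,0.15]}
    - {"translation": [-0.07,-0.01,0],"rotation": [0,0,0.35]}
    - {"translation": [-0.11,-0.02,0],"rotation": [0,0,0.55]}
    - {"translation": [-0.15,-0.03,0],"rotation": [0,0,0.75]}
    - {"translation": [-0.2,-0.03,0],"rotation": [0,0,0.9]}
    - {"translation": [-0.2,-0.03,0],"rotation": [0,0,1]}
    - {"translation": [-0.2,-0.03,0],"rotation": [0,0,1]}
    - {"translation": [-0.2,-0.03,0],"rotation": [0,0,1]}
    - {"translation": [-0.2,-0.03,0],"rotation": [0,0,1]}
    - {"translation": [-0.2,-0.03,0],"rotation": [0,0,1]}
  jaw: 1
  newtons: 20

```text
t: 13.73
eef_pos: [0.5381, 0.1559, 0.0979]
ee_rot: [3.141, 0.0, -0.886]
force: [0.2, -0.0, -0.4]
width: 0.0004
gripper_force: 0.0
```

Call:
apply_moves:
  steps:
    - {"translation": [-0.03,0,0],"rotation": [0,0,0.15]}
    - {"translation": [-0.07,-0.01,0],"rotation": [0,0,0.35]}
    - {"translation": [-0.11,-0.02,0],"rotation": [0,0,0.55]}
    - {"translation": [-0.15,-0.03,0],"rotation": [0,0,0.75]}
    - {"translation": [-0.2,-0.035,0],"rotation": [0,0,0.9]}
    - {"translation": [-0.2,-0.035,0],"rotation": [0,0,1]}
    - {"translation": [-0.2,-0.035,0],"rotation": [0,0,1]}
    - {"translation": [-0.2,-0.035,0],"rotation": [0,0,1]}
    - {"translation": [-0.2,-0.035,0],"rotation": [0,0,1]}
    - {"translation": [-0.2,-0.035,0],"rotation": [0,0,1]}

```text
t: 14.57
eef_pos: [0.4883, 0.1473, 0.0981]
ee_rot: [3.141, 0.0, -0.363]
force: [-0.6, 0.6, -0.1]
width: 0.0003
gripper_force: 0.0
```

Call:
apply_moves:
  steps:
    - {"translation": [0,0,0],"rotation": [0,0,0.15]}
    - {"translation": [0,0,0],"rotation": [0,0,0.35]}
    - {"translation": [0,0,0],"rotation": [0,0,0.55]}
    - {"translation": [0,0,0],"rotation": [0,0,0.75]}
    - {"translation": [0,0,0],"rotation": [0,0,0.9]}
    - {"translation": [0,0,0],"rotation": [0,0,1]}
    - {"translation": [0,0,0],"rotation": [0,0,1]}
    - {"translation": [0,0,0],"rotation": [0,0,1]}
    - {"translation": [0,0,0],"rotation": [0,0,1]}
    - {"translation": [0,0,0],"rotation": [0,0,1]}

```text
t: 15.4
eef_pos: [0.488, 0.1472, 0.0982]
ee_rot: [3.142, 0.0, 0.161]
force: [0.7, 0.2, -0.3]
width: 0.0005
gripper_force: 0.0
```

Run:
```python
from h import *
s=get_state();print(s["eef_pos"],s["ee_rot"],s["width"],s["force"])
f=grab_frame("scene");t=grab_frame("top");cv2.imwrite("pics/s7.png",f);cv2.imwrite("pics/t7.png",t)
k=np.hstack([cv2.resize(f[190:310,150:270],(400,400),interpolation=cv2.INTER_NEAREST),cv2.resize(t[165:265,120:220],(400,400),interpolation=cv2.INTER_NEAREST)])
cv2.imwrite("pics/m7.png",k)
```

```text
[0.48798546 0.14721637 0.09818751] [3.14154835e+00 1.37610339e-04 1.60536403e-01] 0.0004582176285596609 [ 0.69781097  0.18907074 -0.33509571]
```

View pics/m7.png

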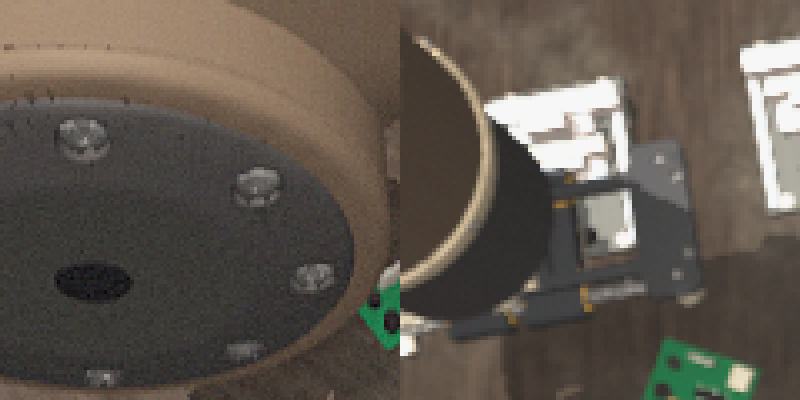

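The elbow blocks the scene view, and the top view shows the gripper behind the plunger and clear of the board at crop (700,375). From here on I go by force.

Call:
apply_moves:
  steps:
    - {"translation": [0,0,-0.05],"rotation": [0,0,0]}
    - {"translation": [0,0,-0.12],"rotation": [0,0,0]}
    - {"translation": [0,0,-0.19],"rotation": [0,0,0]}
    - {"translation": [0,0,-0.25],"rotation": [0,0,0]}
    - {"translation": [0,0,-0.29],"rotation": [0,0,0]}
    - {"translation": [0,0,-0.32],"rotation": [0,0,0]}
    - {"translation": [0,0,-0.34],"rotation": [0,0,0]}
    - {"translation": [0,0,-0.34],"rotation": [0,0,0]}
    - {"translation": [0,0,-0.34],"rotation": [0,0,0]}
    - {"translation": [0,0,-0.34],"rotation": [0,0,0]}

```text
t: 16.33
eef_pos: [0.4885, 0.1476, 0.0139]
ee_rot: [-3.141, -0.001, 0.162]
force: [0.0, -1.1, -0.1]
width: 0.0005
gripper_force: 0.0
```

Call:
apply_moves:
  steps:
    - {"translation": [0,0,-0.01],"rotation": [0,0,0]}
    - {"translation": [0,0,-0.02],"rotation": [0,0,0]}
    - {"translation": [0,0,-0.03],"rotation": [0,0,0]}
    - {"translation": [0,0,-0.04],"rotation": [0,0,0]}
    - {"translation": [0,0,-0.05],"rotation": [0,0,0]}
    - {"translation": [0,0,-0.06],"rotation": [0,0,0]}
    - {"translation": [0,0,-0.064],"rotation": [0,0,0]}
    - {"translation": [0,0,-0.064],"rotation": [0,0,0]}
    - {"translation": [0,0,-0.064],"rotation": [0,0,0]}
    - {"translation": [0,0,-0.064],"rotation": [0,0,0]}

```text
t: 17.17
eef_pos: [0.488, 0.1473, -0.0027]
ee_rot: [-3.142, -0.0, 0.162]
force: [-0.7, 0.1, -0.3]
width: 0.0005
gripper_force: 0.0
```

Call:
apply_moves:
  steps:
    - {"translation": [0.008,0.001,0],"rotation": [0,0,0]}
    - {"translation": [0.016,0.003,0],"rotation": [0,0,0]}
    - {"translation": [0.024,0.004,0],"rotation": [0,0,0]}
    - {"translation": [0.032,0.005,0],"rotation": [0,0,0]}
    - {"translation": [0.04,0.007,0],"rotation": [0,0,0]}
    - {"translation": [0.047,0.008,0],"rotation": [0,0,0]}
    - {"translation": [0.047,0.008,0],"rotation": [0,0,0]}
    - {"translation": [0.047,0.008,0],"rotation": [0,0,0]}
    - {"translation": [0.047,0.008,0],"rotation": [0,0,0]}
    - {"translation": [0.047,0.008,0],"rotation": [0,0,0]}

```text
t: 18.0
eef_pos: [0.4996, 0.1492, -0.0028]
ee_rot: [3.142, 0.0, 0.162]
force: [-0.2, 0.1, -0.2]
width: 0.0007
gripper_force: 0.0
```

Call:
apply_moves:
  steps:
    - {"translation": [0.004,0.0007,0],"rotation": [0,0,0]}
    - {"translation": [0.008,0.0013,0],"rotation": [0,0,0]}
    - {"translation": [0.012,0.002,0],"rotation": [0,0,0]}
    - {"translation": [0.016,0.0026,0],"rotation": [0,0,0]}
    - {"translation": [0.02,0.0033,0],"rotation": [0,0,0]}
    - {"translation": [0.024,0.004,0],"rotation": [0,0,0]}
    - {"translation": [0.024,0.004,0],"rotation": [0,0,0]}
    - {"translation": [0.024,0.004,0],"rotation": [0,0,0]}
    - {"translation": [0.024,0.004,0],"rotation": [0,0,0]}
    - {"translation": [0.024,0.004,0],"rotation": [0,0,0]}

```text
t: 18.83
eef_pos: [0.5056, 0.1502, -0.0027]
ee_rot: [3.142, 0.0, 0.162]
force: [-0.3, -0.0, 0.2]
width: 0.0008
gripper_force: 0.0
```

Call:
apply_moves:
  steps:
    - {"translation": [0.004,0.0007,0],"rotation": [0,0,0]}
    - {"translation": [0.008,0.0013,0],"rotation": [0,0,0]}
    - {"translation": [0.012,0.002,0],"rotation": [0,0,0]}
    - {"translation": [0.016,0.0026,0],"rotation": [0,0,0]}
    - {"translation": [0.02,0.0033,0],"rotation": [0,0,0]}
    - {"translation": [0.02,0.0033,0],"rotation": [0,0,0]}
    - {"translation": [0.02,0.0033,0],"rotation": [0,0,0]}
    - {"translation": [0.02,0.0033,0],"rotation": [0,0,0]}
    - {"translation": [0.02,0.0033,0],"rotation": [0,0,0]}
    - {"translation": [0.02,0.0033,0],"rotation": [0,0,0]}

```text
t: 19.67
eef_pos: [0.5106, 0.151, -0.0028]
ee_rot: [3.141, 0.0, 0.162]
force: [-1.6, 0.0, 0.8]
width: 0.0006
gripper_force: 0.8
```

Run:
```python
from station import *
import numpy as np
for i in range(4):
    grab_frame("top"); s=get_state(); print(s["t"],s["eef_pos"].round(4),s["force"].round(2))
```

```text
19.7167 [ 0.5106  0.151  -0.0028] [-2.44 -0.5   0.61]
19.7667 [ 0.5106  0.151  -0.0028] [-1.49 -1.16  0.04]
19.8167 [ 0.5106  0.151  -0.0028] [-1.81 -0.72  0.59]
19.8667 [ 0.5106  0.151  -0.0028] [-1.3   0.51  0.24]
```

Call:
apply_moves:
  steps:
    - {"translation": [0.003,0.0005,0],"rotation": [0,0,0]}
    - {"translation": [0.006,0.001,0],"rotation": [0,0,0]}
    - {"translation": [0.009,0.0015,0],"rotation": [0,0,0]}
    - {"translation": [0.012,0.002,0],"rotation": [0,0,0]}
    - {"translation": [0.015,0.0025,0],"rotation": [0,0,0]}
    - {"translation": [0.018,0.003,0],"rotation": [0,0,0]}
    - {"translation": [0.02,0.0033,0],"rotation": [0,0,0]}
    - {"translation": [0.02,0.0033,0],"rotation": [0,0,0]}
    - {"translation": [0.02,0.0033,0],"rotation": [0,0,0]}
    - {"translation": [0.02,0.0033,0],"rotation": [0,0,0]}

```text
t: 20.7
eef_pos: [0.5155, 0.1518, -0.0028]
ee_rot: [3.142, 0.0, 0.162]
force: [-3.3, 0.7, 1.3]
width: 0.0005
gripper_force: 1.7
```

Call:
apply_moves:
  steps:
    - {"translation": [0.002,0.0003,0],"rotation": [0,0,0]}
    - {"translation": [0.004,0.0007,0],"rotation": [0,0,0]}
    - {"translation": [0.006,0.001,0],"rotation": [0,0,0]}
    - {"translation": [0.008,0.0013,0],"rotation": [0,0,0]}
    - {"translation": [0.01,0.0016,0],"rotation": [0,0,0]}
    - {"translation": [0.012,0.002,0],"rotation": [0,0,0]}
    - {"translation": [0.012,0.002,0],"rotation": [0,0,0]}
    - {"translation": [0.012,0.002,0],"rotation": [0,0,0]}
    - {"translation": [0.012,0.002,0],"rotation": [0,0,0]}
    - {"translation": [0.012,0.002,0],"rotation": [0,0,0]}

```text
t: 21.53
eef_pos: [0.5181, 0.1522, -0.0028]
ee_rot: [3.141, 0.001, 0.162]
force: [-6.6, -0.9, 2.5]
width: 0.0007
gripper_force: 3.0
```

Call:
apply_moves:
  steps:
    - {"translation": [0.002,0.0003,0],"rotation": [0,0,0]}
    - {"translation": [0.004,0.0007,0],"rotation": [0,0,0]}
    - {"translation": [0.006,0.001,0],"rotation": [0,0,0]}
    - {"translation": [0.006,0.001,0],"rotation": [0,0,0]}
    - {"translation": [0.006,0.001,0],"rotation": [0,0,0]}
    - {"translation": [0.006,0.001,0],"rotation": [0,0,0]}
    - {"translation": [0.006,0.001,0],"rotation": [0,0,0]}
    - {"translation": [0.006,0.001,0],"rotation": [0,0,0]}
    - {"translation": [0.006,0.001,0],"rotation": [0,0,0]}
    - {"translation": [0.006,0.001,0],"rotation": [0,0,0]}

```text
t: 22.37
eef_pos: [0.5194, 0.1523, -0.0028]
ee_rot: [3.141, 0.001, 0.162]
force: [-7.1, -0.3, 3.5]
width: 0.0003
gripper_force: 3.6
```

Run:
```python
from h import *
F=[]
for i in range(6):
    t=grab_frame("top"); F.append(get_state()["force"])
print(np.mean(F,0).round(2))
O=[0.59575,0.16279];jy=np.radians(9.363)
g0=cv2.cvtColor(cv2.imread("pics/top0.png"),cv2.COLOR_BGR2GRAY);g=cv2.cvtColor(t,cv2.COLOR_BGR2GRAY)
for y in(-.024,-.018,-.012,-.006):
  for G in(g0,g): print(y,prof("top",G,O,jy,.039,-.05,.02,y,0,.0025)[1].astype(int).tolist())
```

```text
[-7.17 -0.02  4.16]
-0.024 [219, 243, 245, 246, 247, 247, 246, 227, 167, 159, 246, 247, 247, 239, 199, 163, 156, 126, 123, 143, 199, 247, 247, 247, 247, 246, 224, 129, 99]
-0.024 [91, 83, 91, 122, 88, 62, 66, 80, 131, 164, 148, 161, 247, 247, 247, 245, 225, 165, 144, 159, 206, 247, 247, 247, 247, 247, 230, 135, 104]
-0.018 [230, 247, 247, 247, 243, 223, 211, 205, 170, 187, 238, 247, 247, 237, 170, 157, 147, 122, 125, 133, 214, 247, 247, 247, 247, 244, 208, 157, 116]
-0.018 [65, 65, 80, 89, 74, 62, 63, 61, 62, 78, 89, 132, 228, 247, 247, 244, 246, 247, 247, 247, 247, 247, 247, 247, 247, 245, 214, 165, 121]
-0.012 [200, 246, 247, 244, 221, 169, 176, 234, 240, 244, 247, 247, 247, 239, 202, 160, 148, 123, 124, 138, 177, 247, 247, 247, 247, 245, 220, 124, 105]
-0.012 [46, 46, 46, 45, 44, 44, 45, 45, 46, 47, 48, 75, 160, 228, 243, 226, 205, 212, 214, 220, 246, 247, 247, 247, 247, 246, 224, 130, 110]
-0.006 [157, 124, 98, 109, 114, 116, 187, 245, 247, 243, 247, 247, 247, 242, 185, 163, 162, 132, 127, 136, 223, 246, 247, 247, 247, 245, 211, 148, 110]
-0.006 [46, 46, 45, 45, 45, 46, 45, 44, 44, 45, 46, 45, 45, 45, 43, 45, 65, 94, 130, 177, 203, 225, 242, 246, 247, 246, 218, 155, 115]
```

The tile has moved about 5 mm, so the gap is now about 12 mm. The spacer spans the whole gap, and the push is steady at about 7 N. Handing in.

```bash
python3 -c "
from station import *
print(job_done())"
```

```text
the job is handed in; nothing more can be done
None
```

I stood the spacer in the wide jig's gap, let it go, and handed the job in with the plunger still held at about 7 N. The tile moved about 5 mm, closing the gap to about the spacer's 12 mm. The hand-in returned no verdict, and the elbow blocked the scene camera, so I checked the final fit only from the top camera and the force readings.

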